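# Rebuild one side of the twin cereal dispenser after washing up

## Task

Put the washed parts back on the twin cereal dispenser's base, on the drive post of the side where the white bowl is waiting (not the egg cup's side): first stand the yellow sleeve up on the red flap on its toothed end, let go of it there and take it again from above, then thread it down that post and feel for the angle at which its notches drop over the black drive bar, so that it sits fully home on the base. Then thread the blue collar down the same post until it lies flat on the sleeve, and let go. Leave the bowl, egg cup, pitcher and spoon undisturbed.

Things in the scene. Friction and masses are not known exactly. Their poses are not given: they have to be found in the camera images.
- base: Fixed grey drive base of the twin cereal dispenser, 120 (x) x 260 (y) x 20 (z) mm; origin at the centre of its underside, z up. Two steel posts, 27 mm in diameter with tapered tips, rise from it at y = +80 mm (left) and -80 mm (right), tips 130 mm above its top face. A black drive bar crosses each post's foot (see seat_left).
- seat_left (a point): On the left (+y) post's axis at the level of the base's top face, where the sleeve's toothed end comes to rest; axes as the base's. Here lies the drive bar, crossing the axis: 52 mm long, 8 wide, 10 high. It turns about the post, stiffly (about 0.5 N m), and was left at any angle, which is not reported but can be seen from above or felt.
- seat_right (a point): The same for the right (-y) post, with its own drive bar.
- sleeve: Loose yellow octagonal sleeve, 56 mm across flats, 90 long, 140 g, 31 mm bore. Origin on its axis at the toothed end, z towards the plain end; flats face x, y and diagonals. Starts lying on a flat. Four 12 mm long teeth on the diagonals leave four notches at +x, +y, -x, -y, 13 mm wide. Home: teeth on the base, the bar in two notches; otherwise it rests on the bar, 10 mm too high.
- collar: Loose blue octagonal plastic collar, 62 mm across flats, 30 mm high, about 90 g, with a 31 mm bore; origin at its very centre, z along the bore, flats face x, y and the diagonals. Either face may be up. Home: flat on the seated sleeve's plain end, its centre 105 mm above the seat point.
- bowl: Loose white plastic bowl, 120 mm in diameter, 50 mm high, origin under its centre. It stands beyond the base (base +x side) before the left or the right post: that is the side to rebuild.
- egg_cup: Loose blue porcelain egg cup, 50 mm in diameter, 62 mm high, origin under its centre; stands before the other post.
- pitcher: Loose glass juice pitcher, 100 mm in diameter, 190 mm high, handle at +y; origin under its centre.
- spoon: Loose steel spoon lying flat along its x.
Not all that is in view belongs to the job. Several things have the shape of the collar; the one meant has the colours described above.

How it is judged:
By the outcome, as a careful person would: the job done as asked, in the order asked, and still so for the second after the job is handed in, with the robot touching nothing.
It also fails if it takes over 72 s, if anything falls off the work surface, if the arm or the gripper's body presses on something with over 40 N, if the wrist force passes 120 N, or if a joint passes its speed limit or range.

## Robot

A 6-joint arm with a two-finger parallel gripper is mounted at the origin on the work surface. World frame = base frame: x ahead of the robot, y to its left, z up, the work surface at z = 0. Lengths are in m, angles in rad, forces in N, time in s.
With the tool pointing down it reaches from about 0.3 to 0.775 m from the base axis. Payload 14.6 kg.
Tool frame: the origin (TCP) lies midway between the tips of the shut fingers; the grasp point (between the pads) lies 19 mm behind it; z points along the fingers, y is the line along which they close (so a half turn about z gives the same grasp; the last joint's range is limited). The gripper opens to 94 mm and grips with 3 to 60 N. Pads are 16 mm wide; open, the fingers measure 119 mm over their backs; the gripper's body (75 mm by 177 mm) begins 78 mm behind the grasp point.
Start: joints at [-1.172, 0.3, 1.521, -0, 1.321, -0.067], TCP at [0.247, -0.491, 0.205] pointing down, gripper open.
Joint ranges: [-3.03, 3.03], [-0.79, 2.21], [0.23, 2.52], [-1.04, 4.18], [0, 3.07], [-2.55, 2.55]. Speed limits (rad/s): [2.22, 2.22, 2.57, 3.14, 3.14, 3.14].

## Interface

Orientations are given as a unit quaternion [w, x, y, z].
In Python, from station import robot gives the robot as it stands.
- The arm moves only by the tool servo_tool, never from a script. Its argument "series" is a list of rows, each a list of 7 numbers: the shift along the tool's x, y, z in units of 1000 mm (1.0 is 1000 mm), then the turn, a rotation vector about the tool's x, y, z in units of pi rad (1.0 is pi rad), then the opening, from 0 (shut) to 1 (fully open). A call has exactly 10 rows; each row is the pose to reach, as a shift and turn from the pose commanded when the call began, along the tool's axes at that moment, turning the shorter way round; what a row does not reach only later rows make up. A row lasts 1/10 s, in which the tool goes at most 50 mm and 8.59 degrees, less where a joint would pass 70% of its speed; a pose out of reach is approached as far as the arm can. A call with a number of a shift or a turn outside -1 to 1 is refused whole. A call with a gripper value outside its range is refused whole. The fingers move at their own pace and stop on an object; "grip_force" is the grip in N (left out, the last holds). Time passes only in rows, so rows that repeat a pose let the fingers close, or fill a call up. It gives the time, the measured TCP pose, the force, the opening and the grip force at its end, in the units of the state.
- robot.observe(): the state, without advancing time (a new reading comes with each control period).
- robot.get_image(name): name is "side" or "top" or "wrist"; returns the picture (384x512x3 uint8, blue, green, red); there is no depth.
- robot.camera_info(name): a dict with "vfov" (degrees; the focal length in pixels is half the picture's height over the tangent of half this angle, whatever the lens; pixels are square), "cx", "cy" (the principal point, pixels), "extrinsics" (4x4, takes a point from camera to world coordinates). Camera axes: x right, y up, looking along -z (the intrinsics and any distortion apply to the point x, -y, -z); pixel columns grow to the right and rows downward; lengths in m; the calibration is good to about 2 mm. A picture is of the moment at which its call begins: read the wrist's pose just before it. camera_info takes no time and is no camera call; for the wrist camera it gives the pose at the moment of the call.
- robot.hand_in(): hands the job in; it is judged then, once.
Trained networks look in the newest picture that a camera, given by its name, has taken for a name from the list of things; names that differ only in an ending like _2 or _b are one class to them, and where a whole thing is asked for, a point or a joint stands for the part that bears it (a point fixed in the world has none). Each returns a list of dicts, best first, with "p" (0 to 1); they miss things now and then, are a little off and sometimes report something else, mostly with a low value. They report only what shows in the picture. A call takes as long as a camera call. They do not tell look-alikes from the thing itself.
- robot.masks_of(label, camera): "region" (384x512 bool, what is visible of it) and "bbox" ([left, top, right, bottom] as shares, 0 to 1, of the picture: columns of its width, rows of its height, round what is visible of it).
- robot.pinpoint(label, camera): "position" ([column, row] as shares, 0 to 1, of the picture: columns of its width, rows of its height: a listed point, or the origin of a listed thing).
The state is a dict: "time": time; "joints": joint angles; "qd": joint speeds; "tau": joint torques, N m; "ee_pos": TCP position; "tool_rot": TCP orientation; "wrist_force": force on the tool from outside, world axes, zero at the start; "wrist_torque": the same for the moment, N m; "opening": finger opening in m; "gripper_force": force on a finger pad.
Only numpy, scipy, OpenCV 4.12 (cv2) and the standard library are available. Lean on these libraries where they do the work, as an engineer would, in place of code of your own. Each camera call takes 0.05 s, during which the arm holds its last target. There are 200 camera calls.

## Working session

There is one attempt and no reset: what is moved stays moved. The work goes in short steps, Python scripts to look and compute and a tool call to move; the robot and the scene stay as the last step left them, time stands still between calls to the robot, and variables do not carry over. Pictures are saved under pics/ and viewed, at most 10 in all, crops included, and the job is handed in when it is done.

Besides the shell and the picture viewer there is one more tool, called after "Call:" as a command line: name --pt "numbers of a row" for each row, then --argument value for the rest. servo_tool: Moves the arm, as the interface text tells. Its arguments: {"type":"object","properties":{"series":{"type":"array"},"grip_force":{"type":"number"}},"required":["series"]}

```bash
ls; mkdir -p pics; python3 - <<'E'
from station import robot
import cv2,numpy as np
print(robot.observe())
a=robot.get_image("top");b=robot.get_image("side")
cv2.imwrite("pics/top0.png",a);cv2.imwrite("pics/side0.png",b)
for n in("top","side","wrist"):
    i=robot.camera_info(n);print(n,{k:(np.round(v,4).tolist() if k=="extrinsics" else v) for k,v in i.items()})
E
```

```text
pics
{'time': 0.0, 'joints': array([-1.17159372e+00,  3.00480777e-01,  1.52161735e+00,  1.52984739e-06,
        1.32069854e+00, -6.65962047e-02]), 'qd': array([ 1.18185395e-03,  9.57722626e-05,  2.52030246e-04, -3.39112477e-04,
       -2.53739130e-03,  1.58747128e-03]), 'tau': array([-4.39662963e-04, -5.31802726e+01, -3.52736056e+01,  7.08753197e-02,
        2.43863388e-02, -8.89891680e-05]), 'ee_pos': array([ 0.24691641, -0.49114803,  0.20486568]), 'tool_rot': array([-5.93823619e-04,  9.73001171e-01,  2.30799389e-01, -9.89239888e-05]), 'wrist_force': array([-0.64674587, -0.47586892, -0.94041173]), 'wrist_torque': array([-0.05304156,  0.03757618, -0.00622756]), 'gripper_force': 0.0, 'opening': 0.09437471961679436}
top {'vfov': 47.11595370155294, 'cx': 258.6454045339557, 'cy': 185.68318539334416, 'extrinsics': [[0.0127, 0.9963, -0.0853, 0.468], [-0.9998, 0.014, 0.0148, 0.1021], [0.0159, 0.0851, 0.9962, 1.4031], [0.0, 0.0, 0.0, 1.0]]}
side {'vfov': 54.52159864245761, 'cx': 255.13843003422662, 'cy': 192.56108144086582, 'extrinsics': [[-0.9445, 0.2336, -0.2311, 0.2973], [-0.3281, -0.6309, 0.703, 0.9675], [0.0184, 0.7398, 0.6725, 0.9036], [0.0, 0.0, 0.0, 1.0]]}
wrist {'vfov': 68.58411426316133, 'cx': 253.87596003899841, 'cy': 191.57307659741878, 'extrinsics': [[0.448, 0.8569, 0.2548, 0.3221], [-0.894, 0.4298, 0.1266, -0.4544], [-0.0011, -0.2845, 0.9587, 0.3847], [0.0, 0.0, 0.0, 1.0]]}
```

View pics/top0.png

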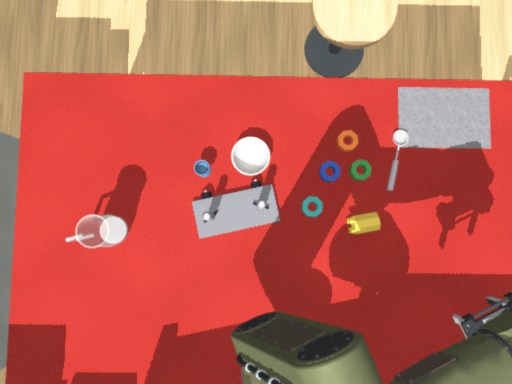

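View pics/side0.png

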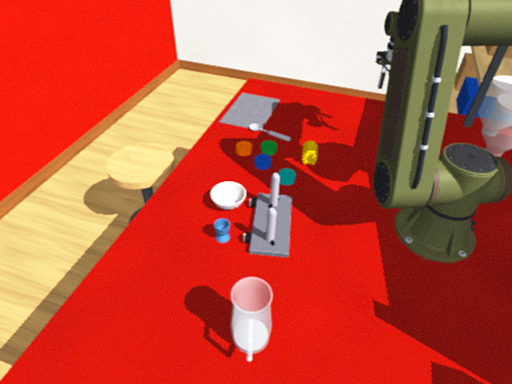

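Top view: bowl at (251,156) in front of the right post (262,204); egg cup at (202,168) in front of the left post (208,217). The base is yawed slightly, the sleeve is at (363,222), and the work surface is the red flap.
Collar candidates: orange (348,140), blue (330,171), green (361,170), teal (312,207). I choose the blue one at (330,171) and will check it in a close crop.

```bash
cat > h.py <<'E'
from station import robot
import cv2,numpy as np
from scipy.spatial.transform import Rotation as R
def q2R(q): return R.from_quat(np.roll(q,-1))
def f_of(i): return 192/np.tan(np.radians(i["vfov"]/2))
def ray(i,u,v,z):
    f=f_of(i);d=np.array([(u-i["cx"])/f,-(v-i["cy"])/f,-1]);E=np.array(i["extrinsics"])
    w=E[:3,:3]@d;o=E[:3,3];return o+w*(z-o[2])/w[2]
def proj(i,P):
    E=np.array(i["extrinsics"]);c=E[:3,:3].T@(np.asarray(P)-E[:3,3]);f=f_of(i)
    return np.array([i["cx"]+f*c[0]/-c[2],i["cy"]-f*c[1]/-c[2]])
def tool(dw,q): # world shift -> tool axes
    return q2R(q).inv().apply(dw)
E
python3 - <<'E'
from h import *
a=cv2.imread("pics/top0.png")
cv2.imwrite("pics/crop0.png",cv2.resize(a[120:250,185:400],None,fx=3.6,fy=3.6,interpolation=cv2.INTER_CUBIC))
robot.get_image("top");i=robot.camera_info("top")
for l,z in(("sleeve",.028),("collar",.015),("base",0),("bowl",0),("egg_cup",0),("seat_left",.02),("seat_right",.02)):
    for d in robot.pinpoint(l,"top")[:5]:
        p=np.array(d["position"])*[512,384];print(l,d["p"],p.round(1),ray(i,*p,z).round(4))
for d in robot.masks_of("sleeve","top")[:1]:
    m=d["region"].astype(np.uint8);pts=np.argwhere(m)[:,::-1].astype(np.float32)
    w=np.array([ray(i,*p,.04)[:2] for p in pts]);c=w.mean(0);e,V=np.linalg.eigh(np.cov((w-c).T));print(c,V[:,1],np.ptp((w-c)@V,axis=0))
E
```

```text
sleeve 0.97 [349.1 222.8] [ 0.4734 -0.2022  0.028 ]
collar 0.85 [309.2 207.3] [ 0.5206 -0.079   0.015 ]
collar 0.69 [347.1 142.2] [ 0.7305 -0.1999  0.015 ]
collar 0.59 [326.8 175.8] [ 0.6214 -0.1348  0.015 ]
collar 0.59 [362.7 171.7] [ 0.6362 -0.2494  0.015 ]
base 0.89 [238.6 213.1] [0.4998 0.1439 0.    ]
base 0.55 [397.4 159.7] [ 0.6786 -0.3661  0.    ]
bowl 0.69 [247.1 156.3] [0.6824 0.1196 0.    ]
bowl 0.49 [213.1 216.2] [0.4889 0.2246 0.    ]
bowl 0.29 [260.8 203.6] [0.5309 0.0736 0.    ]
egg_cup 0.46 [207.4 168.5] [0.641 0.246 0.   ]
seat_left 0.63 [210.4 212.8] [0.499  0.2315 0.02  ]
seat_right 0.59 [257.5 208.6] [0.5142 0.0842 0.02  ]
seat_right 0.19 [209.4 214.9] [0.4925 0.2344 0.02  ]
[ 0.47447661 -0.24484059] [-0.22612171  0.97409906] [0.05769291 0.09972234]
```

View pics/crop0.png

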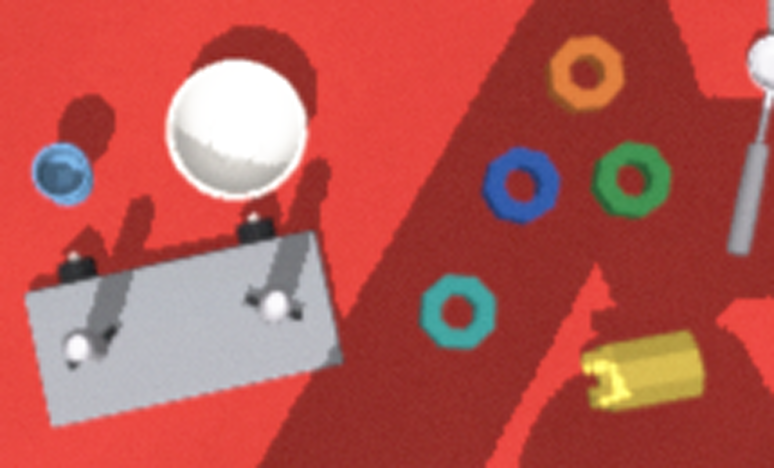

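Crop: the blue collar with an octagonal body is at crop (521,185), which is pixel (330,171). The sleeve's teeth face left (crop 600,385) and its plain end is at (695,362). The right post's bar ends show at (253,297) and (295,313). Next I check which wrist postures are feasible.

```bash
cat > wr.py <<'E'
from h import *
def wrist(T,q1,phi,s=1):
    M=(R.from_euler('y',-phi)*R.from_euler('z',-q1)*T*R.from_euler('z',-np.pi/2)).as_matrix()
    out=[]
    for sg in(1,-1):
        q5=sg*np.arccos(np.clip(M[2,2],-1,1))
        if q5<0: q5v=-q5;continue
        q4=np.arctan2(M[1,2],M[0,2]);q6=np.arctan2(M[2,1],-M[2,0]);out.append(np.degrees([s*q4,q5,q6]).round())
    return out[0]
def pose(az,tilt,flip): # sleeve axis a at azimuth az(deg); tilt: tool dir = sin(tilt)*a - cos*z ; tool x along a if not flip
    a=np.array([np.cos(np.radians(az)),np.sin(np.radians(az)),0]);t=np.radians(tilt)
    z=np.sin(t)*a-np.cos(t)*np.array([0,0,1]);x=np.cos(t)*a+np.sin(t)*np.array([0,0,1])
    if flip:x=-x
    return R.from_matrix(np.c_[x,np.cross(z,x),z])
E
python3 - <<'E'
from wr import *
s=robot.observe();q=s["joints"];print("check",wrist(q2R(s["tool_rot"]),q[0],q[1]+q[2]))
for flip in(0,1):
  print("flip",flip)
  for phi in(105,125):
    f=np.radians(phi);q1=np.radians(-27)
    print(phi,"pick",[(t,wrist(pose(-77,t,flip),q1,f)) for t in(-45,-30,0)])
    for az in(-77,-40,0,40,70,103):print("   up az",az,[wrist(pose(az,t,flip),q1,f) for t in(0,45,60)])
E
```

```text
check [-0. 76. -4.]
flip 0
105 pick [(-45, array([ 34., 105., 140.])), (-30, array([ 23.,  95., 138.])), (0, array([ -0.,  75., 140.]))]
   up az -77 [array([ -0.,  75., 140.]), array([-44.,  52., 161.]), array([-63.,  48., 173.])]
   up az -40 [array([  0.,  75., 103.]), array([-17.,  32., 114.]), array([-36.,  19., 131.])]
   up az 0 [array([ 0., 75., 63.]), array([32., 38., 44.]), array([54., 29., 25.])]
   up az 40 [array([-0., 75., 23.]), array([47., 63.,  5.]), array([64., 63., -2.])]
   up az 70 [array([ 0., 75., -7.]), array([ 45.,  84., -16.]), array([ 59.,  88., -16.])]
   up az 103 [array([  0.,  75., -40.]), array([ 34., 105., -40.]), array([ 47., 114., -36.])]
125 pick [(-45, array([ 33.,  88., 129.])), (-30, array([ 23.,  76., 130.])), (0, array([ -0.,  55., 140.]))]
   up az -77 [array([ -0.,  55., 140.]), array([ -60.,   39., -177.]), array([ -82.,   42., -160.])]
   up az -40 [array([  0.,  55., 103.]), array([-41.,  14., 139.]), array([-111.,   12., -152.])]
   up az 0 [array([-0., 55., 63.]), array([56., 23., 17.]), array([ 95.,  23., -20.])]
   up az 40 [array([ 0
[... 940 characters left out ...]
14., 144.])]
125 pick [(-45, array([ 33.,  88., -51.])), (-30, array([ 23.,  76., -50.])), (0, array([ -0.,  55., -40.]))]
   up az -77 [array([ -0.,  55., -40.]), array([-60.,  39.,   3.]), array([-82.,  42.,  20.])]
   up az -40 [array([  0.,  55., -77.]), array([-41.,  14., -41.]), array([-111.,   12.,   28.])]
   up az 0 [array([  -0.,   55., -117.]), array([  56.,   23., -163.]), array([ 95.,  23., 160.])]
   up az 40 [array([   0.,   55., -157.]), array([ 57.,  51., 167.]), array([ 75.,  56., 156.])]
   up az 70 [array([  0.,  55., 173.]), array([ 48.,  70., 150.]), array([ 61.,  78., 146.])]
   up az 103 [array([  0.,  55., 140.]), array([ 33.,  88., 129.]), array([ 42., 100., 130.])]
```

Call:
servo_tool --pt "0.314 -0.117 0 0 0 -0.424 1" --pt "0.314 -0.117 0 0 0 -0.424 1" --pt "0.314 -0.117 0 0 0 -0.424 1" --pt "0.314 -0.117 0 0 0 -0.424 1" --pt "0.314 -0.117 0 0 0 -0.424 1" --pt "0.314 -0.117 0 0 0 -0.424 1" --pt "0.314 -0.117 0 0 0 -0.424 1" --pt "0.314 -0.117 0 0 0 -0.424 1" --pt "0.314 -0.117 0 0 0 -0.424 1" --pt "0.314 -0.117 0 0 0 -0.424 1"

```text
time: 1.55
ee_pos: [0.4751, -0.2456, 0.2054]
tool_rot: [-0.0, 0.621, 0.783, -0.0]
wrist_force: [0.3, -0.7, -0.3]
opening: 0.0936
gripper_force: 0.0
```

```bash
python3 - <<'E'
from h import *
a=robot.get_image("wrist");i=robot.camera_info("wrist");s=robot.observe()
print(s["time"],s["ee_pos"].round(4),s["tool_rot"].round(4),s["joints"].round(3))
cv2.imwrite("pics/w1.png",a)
for l,z in(("sleeve",.028),("collar",.015)):
    for d in robot.pinpoint(l,"wrist")[:4]:
        p=np.array(d["position"])*[512,384];print(l,d["p"],p.round(1),ray(i,*p,z).round(4))
hsv=cv2.cvtColor(a,cv2.COLOR_BGR2HSV);m=cv2.inRange(hsv,(22,100,60),(35,255,255))
k,lab,st,c=cv2.connectedComponentsWithStats(m);j=1+st[1:,4].argmax();print(st[j])
r=cv2.minAreaRect(np.argwhere(lab==j)[:,::-1].astype(np.float32));b=cv2.boxPoints(r);print(r)
for p in b:print(p.round(1),ray(i,*p,.056).round(4),ray(i,*p,.0).round(4))
E
```

```text
1.6 [ 0.475  -0.2458  0.2054] [-0.      0.6235  0.7818 -0.    ] [-0.546  0.266  1.564 -0.     1.311 -0.77 ]
sleeve 0.55 [253.  138.1] [ 0.4642 -0.2005  0.028 ]
collar 0.98 [448.3 180.3] [ 0.7352 -0.1984  0.015 ]
collar 0.9 [324.3  55.6] [ 0.5264 -0.0876  0.015 ]
collar 0.82 [374.9 195.3] [ 0.6454 -0.2406  0.015 ]
collar 0.7 [395.7 124.1] [ 0.6389 -0.1441  0.015 ]
[ 231  138   45   77 3113]
((253.0, 175.99996948242188), (43.99999237060547, 75.99998474121094), 0.0)
[231. 214.] [ 0.4575 -0.2952  0.056 ] [ 0.4576 -0.3173  0.    ]
[231. 138.] [ 0.4389 -0.2032  0.056 ] [ 0.4358 -0.2098  0.    ]
[275. 138.] [ 0.4884 -0.192   0.056 ] [ 0.4937 -0.1966  0.    ]
[275. 214.] [ 0.5111 -0.283   0.056 ] [ 0.5203 -0.3031  0.    ]
```

View pics/w1.png

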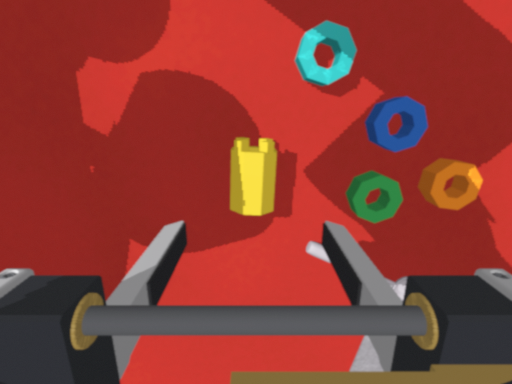

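Wrist view: the sleeve sits upright in the picture at column 253 (rows 138–214, teeth up), between the finger lines. Blue collar at (397,124), orange (450,184), green (375,195), teal (325,52).

I'll pick with the tool tilted 45° in the sleeve's plane. Half a turn about the tool axis then stands it up.

Call:
servo_tool --pt "-0.0485 -0.001 0.127 0 0.25 0 1" --pt "-0.0485 -0.001 0.127 0 0.25 0 1" --pt "-0.0485 -0.001 0.127 0 0.25 0 1" --pt "-0.0485 -0.001 0.127 0 0.25 0 1" --pt "-0.0485 -0.001 0.127 0 0.25 0 1" --pt "-0.0485 -0.001 0.127 0 0.25 0 1" --pt "-0.0485 -0.001 0.127 0 0.25 0 1" --pt "-0.0485 -0.001 0.127 0 0.25 0 1" --pt "-0.0485 -0.001 0.127 0 0.25 0 1" --pt "-0.0485 -0.001 0.127 0 0.25 0 1"

```text
time: 2.7
ee_pos: [0.4852, -0.2931, 0.0793]
tool_rot: [-0.299, 0.575, 0.723, 0.238]
wrist_force: [-0.4, -0.4, -0.2]
opening: 0.094
gripper_force: 0.0
```

```bash
python3 - <<'E'
from h import *
s=robot.observe();print(s["ee_pos"].round(4),s["joints"].round(3));r=q2R(s["tool_rot"]);print(r.as_matrix().round(3))
print(r.inv().apply(np.array([.4713,-.2311,.0146])-s["ee_pos"]).round(4))
E
```

```text
[ 0.4852 -0.2931  0.0793] [-0.788  0.866  1.138  0.394  1.82  -1.054]
[[-0.16   0.974 -0.159]
 [ 0.69   0.225  0.688]
 [ 0.706  0.    -0.708]]
[-0.0007  0.0004  0.0907]
```

Call:
servo_tool --pt "0 0 0.03 0 0 0 1" --pt "0 0 0.06 0 0 0 1" --pt "0 0 0.09 0 0 0 1" --pt "0 0 0.0905 0 0 0 1" --pt "0 0 0.0905 0 0 0 0.4" --pt "0 0 0.0905 0 0 0 0.3" --pt "0 0 0.0905 0 0 0 0.3" --pt "0 0 0.0905 0 0 0 0.3" --pt "0 0 0.0905 0 0 0 0.3" --pt "0 0 0.0905 0 0 0 0.3" --grip_force 30

```text
time: 3.7
ee_pos: [0.4706, -0.2313, 0.0147]
tool_rot: [-0.299, 0.575, 0.723, 0.238]
wrist_force: [-0.5, -0.7, 2.3]
opening: 0.0563
gripper_force: 29.7
```

Call:
servo_tool --pt "0.02 0 -0.02 0 0 0 0.3" --pt "0.0425 0 -0.0425 0 0 0 0.3" --pt "0.0425 0 -0.0425 0 0 0.04 0.3" --pt "0.0425 0 -0.0425 0 0 0.08 0.3" --pt "0.0425 0 -0.0425 0 0 0.12 0.3" --pt "0.0425 0 -0.0425 0 0 0.16 0.3" --pt "0.0425 0 -0.0425 0 0 0.2 0.3" --pt "0.0425 0 -0.0425 0 0 0.24 0.3" --pt "0.0425 0 -0.0425 0 0 0.28 0.3" --pt "0.0425 0 -0.0425 0 0 0.32 0.3"

```text
time: 4.7
ee_pos: [0.4705, -0.231, 0.0744]
tool_rot: [-0.377, 0.853, 0.354, 0.063]
wrist_force: [1.2, 0.0, -1.7]
opening: 0.0565
gripper_force: 29.7
```

Call:
servo_tool --pt "0 0 0 0 0 0.04 0.3" --pt "0 0 0 0 0 0.08 0.3" --pt "0 0 0 0 0 0.12 0.3" --pt "0 0 0 0 0 0.16 0.3" --pt "0 0 0 0 0 0.2 0.3" --pt "0 0 0 0 0 0.24 0.3" --pt "0 0 0 0 0 0.28 0.3" --pt "0 0 0 0 0 0.32 0.3" --pt "0 0 0 0 0 0.36 0.3" --pt "0 0 0 0 0 0.4 0.3"

```text
time: 5.7
ee_pos: [0.4705, -0.231, 0.0744]
tool_rot: [-0.343, 0.899, -0.215, -0.171]
wrist_force: [-1.2, 0.9, -0.7]
opening: 0.0563
gripper_force: 29.7
```

Call:
servo_tool --pt "0 0 0 0 0 0.04 0.3" --pt "0 0 0 0 0 0.08 0.3" --pt "0 0 0 0 0 0.12 0.3" --pt "0 0 0 0 0 0.16 0.3" --pt "0 0 0 0 0 0.2 0.3" --pt "0 0 0 0 0 0.24 0.3" --pt "0 0 0 0 0 0.28 0.3" --pt "0 0 0 0 0 0.28 0.3" --pt "0 0 0 0 0 0.28 0.3" --pt "0 0 0 0 0 0.28 0.3"

```text
time: 6.7
ee_pos: [0.4705, -0.231, 0.0745]
tool_rot: [-0.239, 0.724, -0.574, -0.299]
wrist_force: [-0.0, 0.1, -1.1]
opening: 0.0562
gripper_force: 29.7
```

```bash
python3 - <<'E'
from h import *
a=robot.get_image("side");cv2.imwrite("pics/s1.png",cv2.resize(a[80:280,180:380],None,fx=3,fy=3,interpolation=cv2.INTER_CUBIC))
s=robot.observe();print(s["ee_pos"].round(4),s["joints"].round(3),s["wrist_force"],s["opening"]);r=q2R(s["tool_rot"]);print(r.as_matrix().round(3))
E
```

```text
[ 0.4706 -0.231   0.0745] [-0.738  0.768  1.33   0.419  1.718  2.089] [-0.44364854 -0.24422888 -0.50030884] 0.05607379197411094
[[ 0.161 -0.974 -0.159]
 [-0.688 -0.227  0.689]
 [-0.707 -0.002 -0.707]]
```

View pics/s1.png

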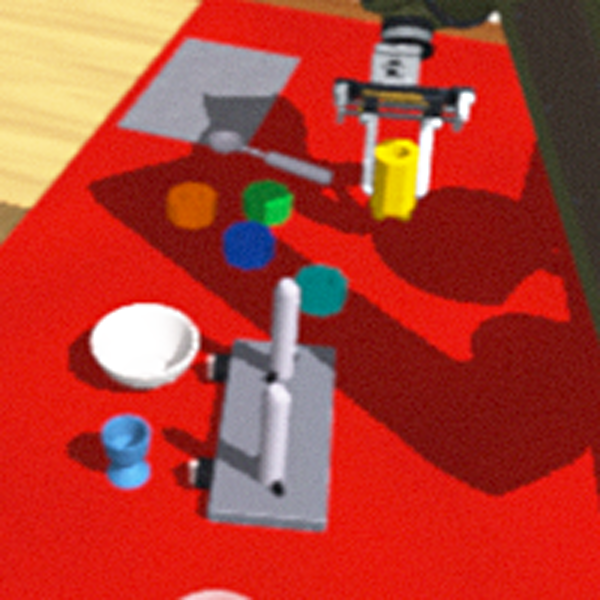

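The picture shows the sleeve at (395,180) upright: bore up, teeth down, held clear above the red flap. I lower it until it touches.

Call:
servo_tool --pt "0.012 0 0.012 0 0 0 0.3" --pt "0.022 0 0.022 0 0 0 0.3" --pt "0.026 0 0.026 0 0 0 0.3" --pt "0.0275 0 0.0275 0 0 0 0.3" --pt "0.028 0 0.028 0 0 0 0.3" --pt "0.0285 0 0.0285 0 0 0 0.3" --pt "0.029 0 0.029 0 0 0 0.3" --pt "0.0295 0 0.0295 0 0 0 0.3" --pt "0.03 0 0.03 0 0 0 0.3" --pt "0.03 0 0.03 0 0 0 0.3"

```text
time: 7.75
ee_pos: [0.4705, -0.2309, 0.0321]
tool_rot: [-0.238, 0.723, -0.575, -0.3]
wrist_force: [-0.6, -0.2, -0.4]
opening: 0.0563
gripper_force: 29.7
```

Call:
servo_tool --pt "0.0004 0 0.0004 0 0 0 0.3" --pt "0.0007 0 0.0007 0 0 0 0.3" --pt "0.001 0 0.001 0 0 0 0.3" --pt "0.0012 0 0.0012 0 0 0 0.3" --pt "0.0014 0 0.0014 0 0 0 0.3" --pt "0.0014 0 0.0014 0 0 0 0.3" --pt "0.0014 0 0.0014 0 0 0 0.3" --pt "0.0014 0 0.0014 0 0 0 0.3" --pt "0.0014 0 0.0014 0 0 0 0.3" --pt "0.0014 0 0.0014 0 0 0 0.3"

```text
time: 8.75
ee_pos: [0.4705, -0.2311, 0.0312]
tool_rot: [-0.238, 0.723, -0.575, -0.3]
wrist_force: [-3.8, -0.9, 10.4]
opening: 0.0564
gripper_force: 29.8
```

Call:
servo_tool --pt "0 0 0 0 0 0 0.7" --pt "0 0 0 0 0 0 1" --pt "0 0 0 0 0 0 1" --pt "0 0 0 0 0 0 1" --pt "0 0 0 0 0 0 1" --pt "0 0 -0.03 0 0 0 1" --pt "0 0 -0.07 0 0 0 1" --pt "0 0 -0.12 0 0 0 1" --pt "0 0 -0.12 0 0 0 1" --pt "0 0 -0.12 0 0 0 1"

```text
time: 9.75
ee_pos: [0.4897, -0.3141, 0.115]
tool_rot: [-0.238, 0.723, -0.575, -0.299]
wrist_force: [-0.8, 0.2, -0.6]
opening: 0.0941
gripper_force: 0.0
```

Call:
servo_tool --pt "-0.035 0 -0.035 0 0 0 1" --pt "-0.07 0 -0.07 0 0 0 1" --pt "-0.081 0 -0.081 0 0 0 1" --pt "-0.131 0 -0.03 0 0.04 0 1" --pt "-0.131 0 -0.03 0 0.08 0 1" --pt "-0.131 0 -0.03 0 0.12 0 1" --pt "-0.131 0 -0.03 0 0.16 0 1" --pt "-0.131 0 -0.03 0 0.2 0 1" --pt "-0.131 0 -0.03 0 0.24 0 1" --pt "-0.131 0 -0.03 0 0.25 0 1"

```text
time: 10.75
ee_pos: [0.4731, -0.2422, 0.2282]
tool_rot: [0.001, 0.784, -0.621, 0.001]
wrist_force: [-0.4, -0.4, 0.6]
opening: 0.0939
gripper_force: 0.0
```

Call:
servo_tool --pt "0 0 0 0 0 -0.04 1" --pt "0 0 0 0 0 -0.08 1" --pt "0 0 0 0 0 -0.12 1" --pt "0 0 0 0 0 -0.16 1" --pt "0 0 0 0 0 -0.2 1" --pt "0 0 0 0 0 -0.24 1" --pt "0 0 0 0 0 -0.28 1" --pt "0 0 0 0 0 -0.32 1" --pt "0 0 0 0 0 -0.36 1" --pt "0 0 0 0 0 -0.4 1"

```text
time: 11.75
ee_pos: [0.4731, -0.2437, 0.2273]
tool_rot: [-0.002, 0.999, -0.041, -0.001]
wrist_force: [-0.0, 0.5, 0.3]
opening: 0.0939
gripper_force: 0.0
```

Call:
servo_tool --pt "0 0 0 0 0 -0.04 1" --pt "0 0 0 0 0 -0.08 1" --pt "0 0 0 0 0 -0.12 1" --pt "0 0 0 0 0 -0.16 1" --pt "0 0 0 0 0 -0.2 1" --pt "0 0 0 0 0 -0.24 1" --pt "0 0 0 0 0 -0.28 1" --pt "0 0 0 0 0 -0.32 1" --pt "0 0 0 0 0 -0.35 1" --pt "0 0 0 0 0 -0.35 1"

```text
time: 12.75
ee_pos: [0.4732, -0.2438, 0.2275]
tool_rot: [-0.002, 0.874, 0.486, -0.0]
wrist_force: [0.6, 0.7, 0.4]
opening: 0.0947
gripper_force: 0.0
```

```bash
python3 - <<'E'
from h import *
s=robot.observe();a=robot.get_image("wrist");i=robot.camera_info("wrist")
cv2.imwrite("pics/w2.png",a)
print(s["time"],s["ee_pos"].round(4),s["joints"].round(3),s["wrist_force"].round(1));r=q2R(s["tool_rot"]);print(r.as_matrix().round(3))
hsv=cv2.cvtColor(a,cv2.COLOR_BGR2HSV)
m=cv2.inRange(hsv,(22,100,60),(35,255,255));k,lab,st,c=cv2.connectedComponentsWithStats(m);j=1+st[1:,4].argmax();print(st[j],c[j])
E
```

```text
12.75 [ 0.4732 -0.2438  0.2275] [-5.450e-01  2.460e-01  1.538e+00  1.000e-03  1.362e+00  1.100e-02] [0.6 0.7 0.4]
[[ 0.529  0.849 -0.003]
 [ 0.849 -0.528  0.003]
 [ 0.001 -0.004 -1.   ]]
[ 230  150   49   57 2090] [254.22200957 179.44258373]
```

View pics/w2.png

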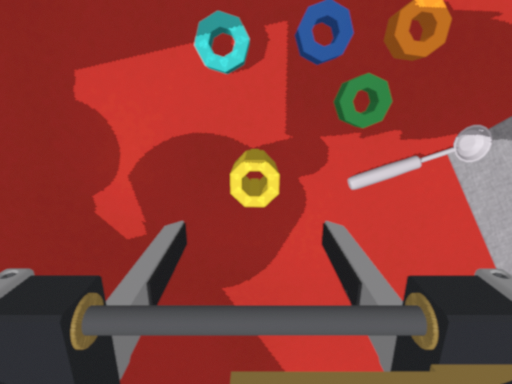

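Wrist view: the sleeve stands on its teeth, with its top ring centred near (255,182). The blue collar is at (325,31).

```bash
cat > ring.py <<'E'
from h import *
def ring(a,i,lo,hi,z,r_out):
    "fit top octagon (circle mean radius) at height z: maximise inside-colour/edge brightness via template of the bore ellipse"
    pass
E
python3 - <<'E'
from h import *
a=cv2.imread("pics/w2.png");i=robot.camera_info("wrist")
hsv=cv2.cvtColor(a,cv2.COLOR_BGR2HSV);m=cv2.inRange(hsv,(22,100,190),(35,255,255))
ys,xs=np.nonzero(m);print(xs.min(),xs.max(),ys.min(),ys.max(),len(xs))
cn,_=cv2.findContours(m,cv2.RETR_CCOMP,cv2.CHAIN_APPROX_NONE);
for c in cn:
    if len(c)>25:
        (cx,cy),r=cv2.minEnclosingCircle(c);M=cv2.moments(c);u,v=M["m10"]/M["m00"],M["m01"]/M["m00"]
        print(len(c),u,v,r,ray(i,u,v,.09).round(4))
E
```

```text
230 278 161 206 1359
136 254.09772978959026 183.1487633813215 26.000099182128906 [ 0.4734 -0.2446  0.09  ]
73 253.92958597763672 183.09398609851917 13.928488731384277 [ 0.4733 -0.2445  0.09  ]
```

Call:
servo_tool --pt "0 0 0.05 0 0 0 1" --pt "0 0 0.1 0 0 0 1" --pt "0 0 0.14 0 0 0 1" --pt "0 0 0.165 0 0 0 1" --pt "0 0 0.1715 0 0 0 1" --pt "0 0 0.1715 0 0 0 1" --pt "0 0 0.1715 0 0 0 0.4" --pt "0 0 0.1715 0 0 0 0.3" --pt "0 0 0.1715 0 0 0 0.3" --pt "0 0 0.1715 0 0 0 0.3" --grip_force 40

```text
time: 13.8
ee_pos: [0.4738, -0.2442, 0.058]
tool_rot: [0.0, 0.875, 0.485, 0.0]
wrist_force: [-0.3, 0.7, 0.5]
opening: 0.0654
gripper_force: 0.0
```

Call:
servo_tool --pt "0 0 0 0 0 0 0.3" --pt "0 0 0 0 0 0 0.3" --pt "0 0 0 0 0 0 0.3" --pt "0 0 -0.02 0 0 0 0.3" --pt "0 0 -0.06 0 0 0 0.3" --pt "0 0 -0.11 0 0 0 0.3" --pt "0 0 -0.16 0 0 0 0.3" --pt "0 0 -0.2 0 0 0 0.3" --pt "0 0 -0.2 0 0 0 0.3" --pt "0 0 -0.2 0 0 0 0.3"

```text
time: 14.8
ee_pos: [0.4735, -0.244, 0.2572]
tool_rot: [0.0, 0.875, 0.485, 0.0]
wrist_force: [-0.5, -0.5, -1.7]
opening: 0.0559
gripper_force: 40.0
```

```bash
python3 - <<'E'
from h import *
s=robot.observe();print(s["time"],s["ee_pos"].round(4),s["joints"].round(3),s["wrist_force"].round(1),s["wrist_torque"].round(2),s["opening"]);r=q2R(s["tool_rot"]);print(r.as_matrix().round(3))
# post tip/foot from top and side pictures, first ones, right post: bright tip
for n,box in(("top0",(195,215,250,275)),("side0",(165,215,265,290))):
    a=cv2.imread(f"pics/{n}.png");g=cv2.cvtColor(a,cv2.COLOR_BGR2GRAY);r0,r1,c0,c1=box
    print(n);print(g[r0:r1,c0:c1][::1,::1] if n=="top0" else "")
E
```

```text
14.8 [ 0.4735 -0.244   0.2572] [-0.545  0.226  1.494 -0.     1.421  0.014] [-0.5 -0.5 -1.7] [-0.02 -0.04  0.05] 0.0558768960400713
[[ 0.53   0.848  0.   ]
 [ 0.848 -0.53  -0.   ]
 [-0.     0.    -1.   ]]
top0
[[186 186 185 185 184 185 186 184 183 177 137 121 120 121 122 121 120 120
  136 176 187 188 185 184 133]
 [184 186 186 185 188 185 185 186 183 150 125 120 120 121 123 122 121 124
  164 181 186 185 188 184 155]
 [185 184 187 187 189 185 185 186 182 140 122 124 122 122 122 117 122 131
  174 185 188 187 190 186 170]
 [187 189 188 184 184 187 185 186 177 137 121 122 120 121 120 121 121 130
  176 185 188 188 189 187 181]
 [187 189 185 182 153 176 181 180 147 122 117 117 117 115 118 119 122 133
  176 187 189 186 187 185 182]
 [188 186 186 178 140 139 141 140 125 119 132 139 138 125 118 117 128 164
  186 187 188 187 188 187 184]
 [187 189 183 144 121 121 120 118 127 145 196 222 224 182 133 120 133 175
  190 189 187 187 187 189 183]
 [187 190 178 115  84  86 106 120 146 194 241 248 247 233 168 127 162 179
  184 188 187 187 187 187 187]
 [187 183 163 103  69  66  82 133 177 233 249 251 2
[... 515 characters left out ...]
 209 211 200 189 176 151 110  83
  103 173 187 189 185 187 189]
 [187 187 190 185 190 188 186 184 179 173 190 192 174 182 186 176 173 170
  170 181 191 188 191 190 187]
 [187 188 188 187 188 185 187 187 184 181 188 187 182 188 188 187 185 186
  186 189 191 187 189 186 190]
 [188 189 187 187 188 188 189 188 188 187 185 188 185 187 188 188 186 187
  186 186 190 189 186 187 189]
 [187 187 188 189 187 186 189 187 189 188 189 189 187 187 189 187 187 187
  186 187 186 191 189 189 187]
 [186 188 188 189 186 185 188 191 186 188 189 188 190 188 190 189 188 186
  189 187 186 187 189 189 187]
 [188 189 187 189 189 191 185 190 189 187 189 186 187 186 185 186 186 190
  188 187 188 188 186 187 188]]
side0
```

Call:
servo_tool --pt "0.225 -0.182 0 0 0 0.189 0.3" --pt "0.225 -0.182 0 0 0 0.189 0.3" --pt "0.225 -0.182 0 0 0 0.189 0.3" --pt "0.225 -0.182 0 0 0 0.189 0.3" --pt "0.225 -0.182 0 0 0 0.189 0.3" --pt "0.225 -0.182 0 0 0 0.189 0.3" --pt "0.225 -0.182 0 0 0 0.189 0.3" --pt "0.225 -0.182 0 0 0 0.189 0.3" --pt "0.225 -0.182 0 0 0 0.189 0.3" --pt "0.225 -0.182 0 0 0 0.189 0.3"

```text
time: 15.8
ee_pos: [0.4385, 0.042, 0.2567]
tool_rot: [-0.0, 0.978, 0.207, -0.001]
wrist_force: [-0.2, -0.2, -1.7]
opening: 0.0557
gripper_force: 40.0
```

```bash
python3 - <<'E'
from h import *
s=robot.observe();a=robot.get_image("wrist");i=robot.camera_info("wrist")
cv2.imwrite("pics/w3.png",a);np.save("w3.npy",i,allow_pickle=True)
print(s["time"],s["ee_pos"].round(4),s["joints"].round(3));r=q2R(s["tool_rot"]);print(r.as_matrix().round(3))
t=robot.camera_info("top")
print(ray(t,261.3,203.8,.148),ray(t,260.7,205.2,.025))
for l in("seat_right","seat_left"):
  for d in robot.pinpoint(l,"wrist")[:2]:
    p=np.array(d["position"])*[512,384];print(l,d["p"],p,ray(i,*p,.02))
print(proj(i,[.52,.08,.02]),proj(i,[.52,.08,.15]))
E
```

```text
15.8 [0.4385 0.042  0.2567] [ 0.012  0.013  1.732 -0.     1.397  1.166]
[[ 0.914  0.405 -0.001]
 [ 0.405 -0.914 -0.   ]
 [-0.001 -0.    -1.   ]]
[0.52368232 0.07518255 0.148     ] [0.52473332 0.07437423 0.025     ]
seat_right 0.88 [256.      99.9168] [0.52637783 0.07704237 0.02      ]
seat_left 0.9 [143.616  76.608] [0.49181724 0.23098264 0.02      ]
[252.25374295 103.37179378] [251.47133923 101.37333285]
```

View pics/w3.png

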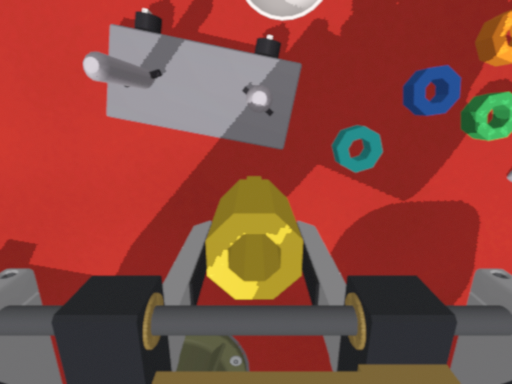

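Wrist view from nearly overhead: right post tip at (259,98), bar ends near (246,90) and (269,112), bowl beyond it. The sleeve is held plain end up.

```bash
python3 - <<'E'
from h import *
a=cv2.imread("pics/w3.png");i=np.load("w3.npy",allow_pickle=True).item()
g=cv2.cvtColor(a,cv2.COLOR_BGR2GRAY)
b=(g[75:125,235:285]<75).astype(np.uint8);n,l,st,c=cv2.connectedComponentsWithStats(b)
for j in range(1,n):
    if st[j,4]>5:print("dark",st[j],c[j]+[235,75],ray(i,*(c[j]+[235,75]),.03).round(4))
w=(g[75:125,235:285]>225).astype(np.uint8);n,l,st,c=cv2.connectedComponentsWithStats(w)
for j in range(1,n):
    if st[j,4]>5:print("tip",st[j],c[j]+[235,75],ray(i,*(c[j]+[235,75]),.148).round(4))
np.set_printoptions(linewidth=250);print(g[82:118,240:276:1])
hsv=cv2.cvtColor(a,cv2.COLOR_BGR2HSV);m=cv2.inRange(hsv,(20,90,40),(35,255,255))
cn,_=cv2.findContours(m,cv2.RETR_EXTERNAL,cv2.CHAIN_APPROX_NONE);c=max(cn,key=len)[:,0];print("sleeve",c[c[:,0].argmin()],c[c[:,0].argmax()],c[:,1].min(),c[:,1].max())
E=.4385;P=np.array([.4385,.042])
x=np.array([.914,.405]);y=np.array([.405,-.914])
for s in(-1,1):print(proj(i,[*(P+s*.0303*y*1/1),.2907]),proj(i,[*(P+s*.028*x),.2907]))
E
```

```text
dark [ 9 13  4  5 15] [245.4         89.93333333] [0.5321 0.0954 0.03  ]
dark [31 34  7  7 34] [269.17647059 111.82352941] [0.5191 0.0539 0.03  ]
[[159 159 160 ... 109 110 109]
 [160 159 159 ... 109 110 110]
 [159 159 160 ... 109 110 110]
 ...
 [110 107 107 ... 106 106 107]
 [107 106 106 ... 106 106 107]
 [107 107 107 ... 107 107 106]]
sleeve [152 382] [459 383] 364 383
[200.94489398 258.40337535] [253.11008169 299.20029269]
[305.06512279 258.27572395] [252.87408394 213.29005332]
```

```bash
python3 - <<'E'
from h import *
import sys
np.set_printoptions(linewidth=250,threshold=sys.maxsize)
a=cv2.imread("pics/w3.png");i=np.load("w3.npy",allow_pickle=True).item()
g=cv2.cvtColor(a,cv2.COLOR_BGR2GRAY);print(g[84:116,242:276])
for u,v in((259,98),(259,97)):print(ray(i,u,v,.148),ray(i,u,v,.15))
print(proj(i,[.525,.075,.03]),proj(i,[.525,.075,.15]))
E
```

```text
[[160 159 159 158 154 148 131 115 111 122 142 151 153 154 155 154 149 134 117 112 111 110 109 109 109 110 110 110 109 110 109 109 110 110]
 [159 158 155 148 137 126 117 110 109 111 119 126 129 133 134 132 129 122 116 117 116 114 112 110 109 109 109 109 110 110 109 109 109 109]
 [158 153 137 117 108 107 109 107 109 110 112 116 122 123 124 122 121 121 122 121 121 118 114 112 111 109 110 110 110 109 110 110 109 110]
 [156 142 112  82  79  93 103 107 109 112 116 122 127 127 126 125 126 127 127 126 123 121 119 117 114 111 110 109 109 110 109 110 109 109]
 [149 122  84  62  61  75  89 104 113 119 124 130 132 132 130 130 131 131 131 129 126 124 122 121 118 115 112 109 109 109 110 109 110 109]
 [131  94  65  56  56  61  78 104 119 126 131 136 138 138 136 136 137 135 135 132 129 128 127 124 122 118 115 111 110 109 109 110 110 109]
 [118  77  58  55  55  64  88 114 128 134 138 141 145 147 150 155 157 156 153 146 137 133 130 127 125 120 116 111 110 108 109 109 109 110]
 [128  92  64  56  58  79 107 127 137 141 145 148 153 162 178 189 194 194 191 181 165 149 138 131 126 123 117 113 110 109 108 1
[... 2844 characters left out ...]
5 104 104 103 102 101 101 102 104 104 100  84  62  46  39  38  38  41  57  83 101 105]
 [112 107 107 107 107 107 107 107 107 107 107 107 105 106 106 106 105 105 105 106 106 106 105  99  84  65  46  38  39  50  72  92 103 106]
 [108 107 107 106 106 107 107 107 107 107 106 107 107 107 106 106 106 107 107 107 107 107 106 105  99  85  63  47  49  69  90 102 106 107]
 [107 106 107 106 107 107 107 106 107 106 107 107 105 107 107 107 107 106 107 107 107 107 107 107 105 100  86  69  71  88 101 106 106 107]]
[0.52585334 0.0745837  0.148     ] [0.52578198 0.0745893  0.15      ]
[0.52669602 0.07496077 0.148     ] [0.52661882 0.07496375 0.15      ]
[257.00102542 101.31645486] [258.28209711  98.5986012 ]
```

Call:
servo_tool --pt "0.045 0.003 0 0 0 -0.01 0.3" --pt "0.08 0.005 0 0 0 -0.02 0.3" --pt "0.093 0.0055 0 0 0 -0.02 0.3" --pt "0.093 0.0055 0.02 0 0 -0.02 0.3" --pt "0.093 0.0055 0.035 0 0 -0.02 0.3" --pt "0.093 0.0055 0.04 0 0 -0.02 0.3" --pt "0.093 0.0055 0.04 0 0 -0.02 0.3" --pt "0.093 0.0055 0.04 0 0 -0.02 0.3" --pt "0.093 0.0055 0.04 0 0 -0.02 0.3" --pt "0.093 0.0055 0.04 0 0 -0.02 0.3"

```text
time: 16.95
ee_pos: [0.5258, 0.076, 0.218]
tool_rot: [0.0, 0.971, 0.238, 0.001]
wrist_force: [-1.2, -1.4, -1.0]
opening: 0.0558
gripper_force: 40.0
```

```bash
cat > st.py <<'E'
from h import *
s=robot.observe();r=q2R(s["tool_rot"]);M=r.as_matrix()
print(round(s["time"],2),s["ee_pos"].round(4),"F",s["wrist_force"].round(1),"T",s["wrist_torque"].round(2),"az",np.degrees(np.arctan2(M[1,0],M[0,0])).round(1),"z",M[:,2].round(4),"open",s["opening"].round(4),"q6",s["joints"][5].round(2))
E
python3 - <<'E'
import st
from h import *
print(tool(np.array([.5257,.0747,0])-st.s["ee_pos"]*[1,1,0],st.s["tool_rot"]))
E
```

```text
Traceback (most recent call last):
  File "st.py", line 3, in <module>
    print(round(s["time"],2),s["ee_pos"].round(4),"F",s["wrist_force"].round(1),"T",s["wrist_torque"].round(2),"az",np.degrees(np.arctan2(M[1,0],M[0,0])).round(1),"z",M[:,2].round(4),"open",s["opening"].round(4),"q6",s["joints"][5].round(2))
                                                                                                                                                                                              ^^^^^^^^^^^^^^^^^^
AttributeError: 'float' object has no attribute 'round'
```

Call:
servo_tool --pt "-0.0004 0.0011 0 0 0 0 0.3" --pt "-0.0004 0.0011 0.005 0 0 0 0.3" --pt "-0.0004 0.0011 0.01 0 0 0 0.3" --pt "-0.0004 0.0011 0.015 0 0 0 0.3" --pt "-0.0004 0.0011 0.02 0 0 0 0.3" --pt "-0.0004 0.0011 0.025 0 0 0 0.3" --pt "-0.0004 0.0011 0.03 0 0 0 0.3" --pt "-0.0004 0.0011 0.035 0 0 0 0.3" --pt "-0.0004 0.0011 0.04 0 0 0 0.3" --pt "-0.0004 0.0011 0.04 0 0 0 0.3"

```text
time: 17.95
ee_pos: [0.5255, 0.0748, 0.1766]
tool_rot: [-0.0, 0.971, 0.238, -0.001]
wrist_force: [0.5, -1.4, -0.7]
opening: 0.0558
gripper_force: 40.0
```

```bash
sed -i 's/s\["opening"\].round(4)/round(s["opening"],4)/' st.py; python3 st.py
```

```text
17.95 [0.5255 0.0748 0.1766] F [ 0.5 -1.4 -0.7] T [-0.03 -0.01  0.06] az 27.6 z [-1.1e-03 -1.0e-04 -1.0e+00] open 0.0558 q6 1.16
```

Call:
servo_tool --pt "0 0 0.01 0 0 0 0.3" --pt "0 0 0.02 0 0 0 0.3" --pt "0 0 0.03 0 0 0 0.3" --pt "0 0 0.04 0 0 0 0.3" --pt "0 0 0.05 0 0 0 0.3" --pt "0 0 0.06 0 0 0 0.3" --pt "0 0 0.07 0 0 0 0.3" --pt "0 0 0.078 0 0 0 0.3" --pt "0 0 0.083 0 0 0 0.3" --pt "0 0 0.083 0 0 0 0.3"

```text
time: 18.95
ee_pos: [0.5255, 0.0748, 0.0937]
tool_rot: [-0.0, 0.971, 0.238, -0.0]
wrist_force: [-0.0, 0.7, -0.6]
opening: 0.0561
gripper_force: 40.0
```

```bash
python3 st.py
```

```text
18.95 [0.5255 0.0748 0.0937] F [-0.   0.7 -0.6] T [ 0.03 -0.04 -0.  ] az 27.6 z [-9.e-04 -1.e-04 -1.e+00] open 0.0561 q6 1.16
```

Free so far. Now down onto the bar in small steps.

Call:
servo_tool --pt "0 0 0.002 0 0 0 0.3" --pt "0 0 0.004 0 0 0 0.3" --pt "0 0 0.006 0 0 0 0.3" --pt "0 0 0.0075 0 0 0 0.3" --pt "0 0 0.0085 0 0 0 0.3" --pt "0 0 0.009 0 0 0 0.3" --pt "0 0 0.0095 0 0 0 0.3" --pt "0 0 0.0095 0 0 0 0.3" --pt "0 0 0.0095 0 0 0 0.3" --pt "0 0 0.0095 0 0 0 0.3"

```text
time: 19.95
ee_pos: [0.5258, 0.0748, 0.0849]
tool_rot: [0.0, 0.971, 0.238, 0.0]
wrist_force: [0.9, -0.8, -1.1]
opening: 0.0558
gripper_force: 40.0
```

```bash
python3 st.py
```

```text
19.95 [0.5258 0.0748 0.0849] F [ 0.9 -0.8 -1.1] T [ 0.04 -0.03 -0.01] az 27.6 z [ 1.e-04  0.e+00 -1.e+00] open 0.0558 q6 1.16
```

Call:
servo_tool --pt "0 0 0.001 0 0 0 0.3" --pt "0 0 0.002 0 0 0 0.3" --pt "0 0 0.003 0 0 0 0.3" --pt "0 0 0.004 0 0 0 0.3" --pt "0 0 0.005 0 0 0 0.3" --pt "0 0 0.006 0 0 0 0.3" --pt "0 0 0.0065 0 0 0 0.3" --pt "0 0 0.007 0 0 0 0.3" --pt "0 0 0.007 0 0 0 0.3" --pt "0 0 0.007 0 0 0 0.3"

```text
time: 20.95
ee_pos: [0.5258, 0.0748, 0.0779]
tool_rot: [0.0, 0.971, 0.238, 0.0]
wrist_force: [0.1, -0.4, -1.0]
opening: 0.0558
gripper_force: 40.0
```

```bash
python3 st.py
```

```text
20.95 [0.5258 0.0748 0.0779] F [ 0.1 -0.4 -1. ] T [ 0.01 -0.04  0.07] az 27.6 z [ 0.  0. -1.] open 0.0558 q6 1.16
```

Call:
servo_tool --pt "0 0 0.0005 0 0 0 0.3" --pt "0 0 0.001 0 0 0 0.3" --pt "0 0 0.0013 0 0 0 0.3" --pt "0 0 0.0016 0 0 0 0.3" --pt "0 0 0.0019 0 0 0 0.3" --pt "0 0 0.0022 0 0 0 0.3" --pt "0 0 0.0022 0 0 0 0.3" --pt "0 0 0.0022 0 0 0 0.3" --pt "0 0 0.0022 0 0 0 0.3" --pt "0 0 0.0022 0 0 0 0.3"

```text
time: 21.95
ee_pos: [0.5262, 0.0749, 0.0776]
tool_rot: [0.0, 0.971, 0.238, 0.001]
wrist_force: [-8.9, 0.2, 21.6]
opening: 0.0558
gripper_force: 40.0
```

```bash
python3 st.py
```

```text
21.95 [0.5262 0.0749 0.0776] F [-8.9  0.2 21.6] T [-0.1   2.01 -0.07] az 27.6 z [ 1.4e-03  2.0e-04 -1.0e+00] open 0.0558 q6 1.16
```

Call:
servo_tool --pt "0 0 -0.0012 0 0 0 0.3" --pt "0 0 -0.0015 0 0 0 0.3" --pt "0 0 -0.0015 0 0 0 0.8" --pt "0 0 -0.0015 0 0 0 1" --pt "0 0 -0.0015 0 0 0 1" --pt "0 0 -0.0015 0 0 0 1" --pt "0 0 -0.02 0 0 0 1" --pt "0 0 -0.06 0 0 0 1" --pt "0 0 -0.11 0 0 0 1" --pt "0 0 -0.15 0 0 0 1"

```text
time: 22.95
ee_pos: [0.5258, 0.0748, 0.2282]
tool_rot: [0.0, 0.971, 0.238, 0.001]
wrist_force: [0.5, 0.8, -0.4]
opening: 0.0941
gripper_force: 0.0
```

Call:
servo_tool --pt "-0.004 0.04 0 0 0 0 1" --pt "-0.004 0.08 0 0 0 0 1" --pt "-0.004 0.12 0 0 0 0 1" --pt "-0.004 0.16 0 0 0 0 1" --pt "-0.004 0.2 0 0 0 0 1" --pt "-0.004 0.243 0 0 0 0 1" --pt "-0.004 0.243 0 0 0 0 1" --pt "-0.004 0.243 0 0 0 0 1" --pt "-0.004 0.243 0 0 0 0 1" --pt "-0.004 0.243 0 0 0 0 1"

```text
time: 23.95
ee_pos: [0.6346, -0.1413, 0.2261]
tool_rot: [0.0, 0.971, 0.239, 0.0]
wrist_force: [1.0, -0.4, -0.1]
opening: 0.0944
gripper_force: 0.0
```

```bash
cat > bl.py <<'E'
from h import *
def blue(a,i,zt,lo=(105,120,30),hi=(125,255,255),amin=800):
    hsv=cv2.cvtColor(a,cv2.COLOR_BGR2HSV);m=cv2.inRange(hsv,lo,hi)
    cn,hh=cv2.findContours(m,cv2.RETR_CCOMP,cv2.CHAIN_APPROX_NONE)
    for k,c in enumerate(cn):
        A=cv2.contourArea(c)
        if A>60:
            M=cv2.moments(c);u,v=M["m10"]/M["m00"],M["m01"]/M["m00"];print("blue" if hh[0][k][3]<0 else "  hole",A,round(u,1),round(v,1),ray(i,u,v,zt).round(4))
E
python3 - <<'E'
import st
from bl import *
a=robot.get_image("wrist");i=robot.camera_info("wrist");b=robot.get_image("side")
cv2.imwrite("pics/w4.png",np.hstack([a[:300],cv2.resize(b[150:265,215:315],(261,300),interpolation=cv2.INTER_CUBIC)]))
blue(a,i,.03);cv2.imwrite("pics/w4raw.png",a);np.save("w4.npy",i,allow_pickle=True)
E
```

```text
23.95 [ 0.6346 -0.1413  0.2261] F [ 1.  -0.4 -0.1] T [0.05 0.06 0.01] az 27.7 z [ 4.e-04 -0.e+00 -1.e+00] open 0.0944 q6 0.81
blue 1580.5 254.8 169.6 [ 0.6386 -0.1415  0.03  ]
  hole 371.0 254.7 168.8 [ 0.6395 -0.1408  0.03  ]
```

View pics/w4.png

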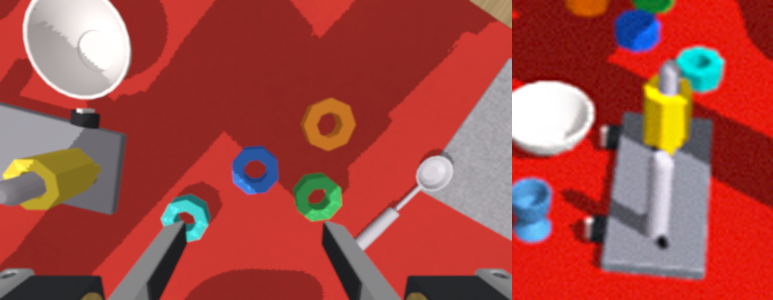

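The right-hand inset shows the sleeve seated upright on the bowl-side post. The blue collar is at (255,170), between teal (185,219), green (318,198) and orange (328,124).

```bash
cat > octo.py <<'E'
from h import *
from scipy.optimize import minimize
def octo(a,i,zb,zt,w,lo,hi,c0):
    "render an octagonal ring prism silhouette (outer) and fit x,y,angle by IoU with the colour mask"
    hsv=cv2.cvtColor(a,cv2.COLOR_BGR2HSV);m=cv2.inRange(hsv,lo,hi)
    k,lab,st,c=cv2.connectedComponentsWithStats(m);uv=proj(i,[*c0,(zb+zt)/2])
    j=min([j for j in range(1,k) if st[j,4]>200],key=lambda j:np.hypot(*(c[j]-uv)))
    cn,_=cv2.findContours((lab==j).astype(np.uint8),cv2.RETR_EXTERNAL,cv2.CHAIN_APPROX_NONE)
    S=8
    m0=cv2.drawContours(np.zeros((384,512),np.uint8),cn,-1,1,-1);m0=cv2.resize(m0,None,fx=S,fy=S,interpolation=cv2.INTER_NEAREST)
    def cost(p):
        an=p[2]+np.radians(22.5+45*np.arange(8));r=w/2/np.cos(np.pi/8)
        pts=[proj(i,[p[0]+r*np.cos(t),p[1]+r*np.sin(t),z]) for z in(zb,zt) for t in an]
        h=cv2.convexHull(((np.array(pts)+.5)*S).astype(np.int32));q=cv2.fillConvexPoly(np.zeros_like(m0),h,1)
        return 1-(q&m0).sum()/(q|m0).sum()
    best=min((minimize(cost,[*c0,t],method="Nelder-Mead",options=dict(initial_simplex=[[*c0,t],[c0[0]+.004,c0[1],t],[c0[0],c0[1]+.004,t],[*c0,t+.2]],xatol=1e-4,fatol=1e-5)) for t in np.radians([-20,-8,4,15])),key=lambda r:r.fun)
    return best.x[:2].round(4),np.degrees(best.x[2])%45,best.fun
E
python3 - <<'E'
from octo import *
a=cv2.imread("pics/w4raw.png");i=np.load("w4.npy",allow_pickle=True).item()
print(octo(a,i,0,.03,.062,(105,120,30),(125,255,255),(.638,-.1415)))
E
```

```text
(array([ 0.6363, -0.1426]), np.float64(39.05974043756051), np.float64(0.08109996855236035))
```

Call:
servo_tool --pt "0.001 0.002 0.04 0 0 -0.03 1" --pt "0.001 0.002 0.08 0 0 -0.063 1" --pt "0.001 0.002 0.12 0 0 -0.063 1" --pt "0.001 0.002 0.14 0 0 -0.063 1" --pt "0.001 0.002 0.14 0 0 -0.063 1" --pt "0.001 0.002 0.14 0 0 -0.063 1" --pt "0.001 0.002 0.14 0 0 -0.063 1" --pt "0.001 0.002 0.14 0 0 -0.063 1" --pt "0.001 0.002 0.14 0 0 -0.063 1" --pt "0.001 0.002 0.14 0 0 -0.063 1"

```text
time: 25.05
ee_pos: [0.6368, -0.1438, 0.0862]
tool_rot: [0.0, 0.943, 0.333, 0.0]
wrist_force: [-0.1, -0.9, 0.5]
opening: 0.0938
gripper_force: 0.0
```

```bash
python3 - <<'E'
import st
from octo import *
a=robot.get_image("wrist");i=robot.camera_info("wrist");cv2.imwrite("pics/w5.png",a)
c,an,f=octo(a,i,0,.03,.062,(102,100,20),(128,255,255),(.6363,-.1426));print(c,an,f)
print(tool(np.array([*c,.006])-st.s["ee_pos"],st.s["tool_rot"]).round(4))
E
```

```text
25.05 [ 0.6368 -0.1438  0.0862] F [-0.1 -0.9  0.5] T [-0.05 -0.01 -0.06] az 38.9 z [ 7.e-04 -2.e-04 -1.e+00] open 0.0938 q6 0.61
[ 0.6359 -0.1427] 32.091988350738674 0.0340523141810648
[-0.     -0.0014  0.0802]
```

Call:
servo_tool --pt "0 -0.001 0.02 0 0 0.03 1" --pt "0 -0.001 0.05 0 0 0.03 1" --pt "0 -0.001 0.07 0 0 0.03 1" --pt "0 -0.001 0.078 0 0 0.03 1" --pt "0 -0.001 0.08 0 0 0.03 1" --pt "0 -0.001 0.08 0 0 0.03 1" --pt "0 -0.001 0.08 0 0 0.03 0.5" --pt "0 -0.001 0.08 0 0 0.03 0.3" --pt "0 -0.001 0.08 0 0 0.03 0.3" --pt "0 -0.001 0.08 0 0 0.03 0.3" --grip_force 20

```text
time: 26.1
ee_pos: [0.6361, -0.143, 0.006]
tool_rot: [0.0, 0.957, 0.288, 0.0]
wrist_force: [-0.6, -0.2, 0.1]
opening: 0.0655
gripper_force: 0.0
```

Call:
servo_tool --pt "0 0 0 0 0 0 0.3" --pt "0 0 0 0 0 0 0.3" --pt "0 0 0 0 0 0 0.3" --pt "0 0 0 0 0 0 0.3" --pt "0 0 -0.03 0 0 0 0.3" --pt "0 0 -0.07 0 0 0 0.3" --pt "0 0 -0.11 0 0 0 0.3" --pt "0 0 -0.15 0 0 0 0.3" --pt "0 0 -0.19 0 0 0 0.3" --pt "0 0 -0.2 0 0 0 0.3"

```text
time: 27.1
ee_pos: [0.6371, -0.1433, 0.2104]
tool_rot: [0.002, 0.957, 0.288, 0.003]
wrist_force: [0.1, -0.4, -0.6]
opening: 0.0618
gripper_force: 19.9
```

```bash
python3 - <<'E'
import st
from octo import *
s=st.s;x=q2R(s["tool_rot"]).apply([1,0,0])
a=robot.get_image("wrist");i=robot.camera_info("wrist");cv2.imwrite("pics/w6.png",a)
zb=s["ee_pos"][2]-.006
for dz in(0,):print(octo(a,i,zb,zb+.03,.062,(102,100,20),(128,255,255),tuple(s["ee_pos"][:2])))
T=np.array([.5258,.0748])
print(tool(np.array([*(T-.11*x[:2]),0])-s["ee_pos"]*[1,1,0],s["tool_rot"]).round(4))
E
```

```text
27.1 [ 0.6371 -0.1433  0.2104] F [ 0.1 -0.4 -0.6] T [-0.01 -0.03 -0.04] az 33.5 z [ 0.0063 -0.0018 -1.    ] open 0.0618 q6 0.71
(array([ 0.6375, -0.1435]), np.float64(31.98460795127939), np.float64(0.03305576936533483))
[-0.0823 -0.2433 -0.0016]
```

Call:
servo_tool --pt "0.005 -0.04 0 0 0 0 0.3" --pt "0.01 -0.08 0 0 0 0 0.3" --pt "0.014 -0.12 0 0 0 0 0.3" --pt "0.019 -0.16 0 0 0 0 0.3" --pt "0.023 -0.2 0 0 0 0 0.3" --pt "0.027 -0.23 0 0 0 0 0.3" --pt "0.028 -0.2425 0 0 0 0 0.3" --pt "0.028 -0.2425 0 0 0 0 0.3" --pt "0.028 -0.2425 0 0 0 0 0.3" --pt "0.028 -0.2425 0 0 0 0 0.3"

```text
time: 28.15
ee_pos: [0.5258, 0.0736, 0.2051]
tool_rot: [0.0, 0.958, 0.288, -0.0]
wrist_force: [-0.8, 0.6, -1.1]
opening: 0.0618
gripper_force: 19.9
```

```bash
python3 - <<'E'
import st
from h import *
s=st.s;print(tool(np.array([.526,.0748,0])-s["ee_pos"]*[1,1,0],s["tool_rot"]).round(4))
E
```

```text
28.15 [0.5258 0.0736 0.2051] F [-0.8  0.6 -1.1] T [-0.05 -0.01 -0.01] az 33.5 z [-6.e-04 -2.e-04 -1.e+00] open 0.0618 q6 1.06
[ 0.0008 -0.0009 -0.    ]
```

Call:
servo_tool --pt "0.0008 -0.0009 0.02 0 0 0 0.3" --pt "0.0008 -0.0009 0.04 0 0 0 0.3" --pt "0.0008 -0.0009 0.045 0 0 0 0.3" --pt "0.0008 -0.0009 0.05 0 0 0 0.3" --pt "0.0008 -0.0009 0.055 0 0 0 0.3" --pt "0.0008 -0.0009 0.06 0 0 0 0.3" --pt "0.0008 -0.0009 0.065 0 0 0 0.3" --pt "0.0008 -0.0009 0.07 0 0 0 0.3" --pt "0.0008 -0.0009 0.075 0 0 0 0.3" --pt "0.0008 -0.0009 0.08 0 0 0 0.3"

```text
time: 29.15
ee_pos: [0.5255, 0.0759, 0.1253]
tool_rot: [0.0, 0.957, 0.288, 0.0]
wrist_force: [-0.4, 0.7, -1.3]
opening: 0.0621
gripper_force: 19.9
```

```bash
python3 st.py
```

```text
29.15 [0.5255 0.0759 0.1253] F [-0.4  0.7 -1.3] T [0.04 0.01 0.03] az 33.5 z [ 1.e-04 -0.e+00 -1.e+00] open 0.0621 q6 1.06
```

Call:
servo_tool --pt "0 -0.0 0.003 0 0 0 0.3" --pt "0 0 0.006 0 0 0 0.3" --pt "0 0 0.007 0 0 0 0.3" --pt "0 0 0.008 0 0 0 0.3" --pt "0 0 0.0085 0 0 0 0.3" --pt "0 0 0.009 0 0 0 0.3" --pt "0 0 0.0095 0 0 0 0.3" --pt "0 0 0.01 0 0 0 0.3" --pt "0 0 0.01 0 0 0 0.3" --pt "0 0 0.01 0 0 0 0.3"

```text
time: 30.15
ee_pos: [0.5256, 0.0759, 0.1158]
tool_rot: [0.0, 0.957, 0.288, 0.0]
wrist_force: [-0.1, -0.1, 1.7]
opening: 0.0621
gripper_force: 19.9
```

```bash
python3 st.py
```

```text
30.15 [0.5256 0.0759 0.1158] F [-0.1 -0.1  1.7] T [0.11 0.01 0.05] az 33.5 z [ 4.e-04  1.e-04 -1.e+00] open 0.0621 q6 1.06
```

Contact just starts at the expected height. I press slightly, let go and retreat.

Call:
servo_tool --pt "0 0 0.0005 0 0 0 0.3" --pt "0 0 0.0005 0 0 0 0.3" --pt "0 0 0.0005 0 0 0 0.6" --pt "0 0 0.0005 0 0 0 1" --pt "0 0 0.0005 0 0 0 1" --pt "0 0 0.0005 0 0 0 1" --pt "0 0 -0.02 0 0 0 1" --pt "0 0 -0.06 0 0 0 1" --pt "0 0 -0.1 0 0 0 1" --pt "0 0 -0.12 0 0 0 1"

```text
time: 31.15
ee_pos: [0.5262, 0.0759, 0.239]
tool_rot: [0.0, 0.958, 0.288, 0.002]
wrist_force: [-0.7, 0.2, 0.1]
opening: 0.094
gripper_force: 0.0
```

Call:
servo_tool --pt "-0.04 0 0 0 0 0 1" --pt "-0.08 0 0 0 0 0 1" --pt "-0.11 0 0 0 0 0 1" --pt "-0.11 0 0 0 0 0 1" --pt "-0.11 0 0 0 0 0 1" --pt "-0.11 0 0 0 0 0 1" --pt "-0.11 0 0 0 0 0 1" --pt "-0.11 0 0 0 0 0 1" --pt "-0.11 0 0 0 0 0 1" --pt "-0.11 0 0 0 0 0 1"

```text
time: 32.15
ee_pos: [0.4339, 0.0152, 0.2355]
tool_rot: [-0.0, 0.957, 0.289, -0.0]
wrist_force: [-0.6, 0.3, 0.2]
opening: 0.0939
gripper_force: 0.0
```

```bash
python3 - <<'E'
import st
from octo import *
a=robot.get_image("wrist");i=robot.camera_info("wrist");b=robot.get_image("side")
cv2.imwrite("pics/w7.png",np.hstack([a[:300],cv2.resize(b[150:265,215:315],(261,300),interpolation=cv2.INTER_CUBIC)]))
for z in(.11,.12):print(z,octo(a,i,z,z+.03,.062,(105,120,20),(125,255,255),(.5258,.0748)))
E
```

```text
32.15 [0.4339 0.0152 0.2355] F [-0.6  0.3  0.2] T [-0.03 -0.04  0.02] az 33.5 z [-3.e-04  1.e-04 -1.e+00] open 0.0939 q6 0.94
0.11 (array([0.5268, 0.0753]), np.float64(32.82108103232024), np.float64(0.019668402960205333))
0.12 (array([0.5253, 0.0742]), np.float64(33.36322622279134), np.float64(0.0805981355628923))
```

View pics/w7.png

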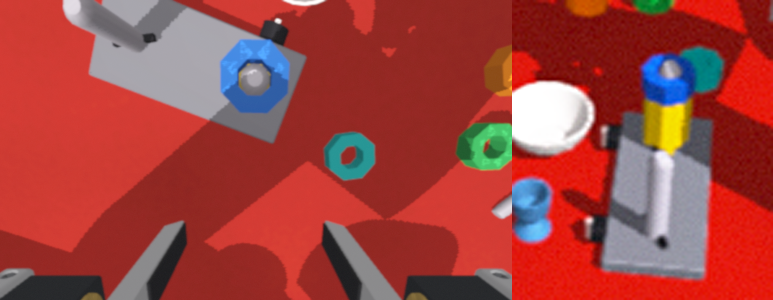

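The collar sits flat around the post at (255,75), on the sleeve in the side inset. The octagon fit picks z = 0.11 m (2 % misfit, against 8 % for 0.12 m), so both parts are home, and the bowl and egg cup haven't moved.

```bash
python3 -c "
from station import robot
print(robot.hand_in())"
```

```text
the job is handed in; nothing more can be done
None
```

The sleeve is seated over the drive bar on the bowl-side (right) post with the blue collar flat on top of it, and the job was handed in at about 32 s of the 72 s allowed; no verdict came back.

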